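Hold a lifting lug flush on a chute's sloping floor for tacking

ROBOT

A 6-joint arm with a two-finger parallel gripper is mounted at the origin on the work surface. World frame = base frame: x ahead of the robot, y to its left, z up, the work surface at z = 0. Lengths are in m, angles in rad, forces in N, time in s.
With the tool pointing down it reaches from about 0.4 to 0.825 m from the base axis. Payload 7 kg.
Tool frame: the origin (TCP) lies at the very end of the fingers, on their centre line; the grasp point (between the pads) lies 19 mm behind it; z points along the fingers, y is the direction in which the jaws open and shut (so a half turn about z gives the same grasp; the last joint's range is limited). The gripper opens to 85 mm and grips with 20 to 120 N. Pads are 22 mm wide; open, the fingers measure 114 mm over their backs; the gripper's body (76 mm by 85 mm) begins 54 mm behind the grasp point. The pads swing forward as they close: fully open they stand 13 mm farther back than shut.
Start: joints at [-1.013, 0.359, 0.012, 0, -1.224, -0.288], TCP at [0.18, -0.651, 0.231] pointing down, gripper open.
Joint ranges: [-3.07, 3.07], [-1.43, 2.12], [-1.02, 1.25], [-3.03, 1.67], [-3.05, -0], [-3.03, 3.03]. Speed limits (rad/s): [2.39, 2.39, 3.01, 3.14, 3.14, 3.14].

INTERFACE

Orientations are given as a 3x3 rotation matrix whose columns are the frame's x, y, z axes.
In Python, from cell import r gives the robot as it stands. The module is installed in compiled form; this text tells all that it offers.
- The arm moves only by the tool arm_command, never from a script. Its argument "motion" is a list of rows, each a list of 5 numbers: the shift along the tool's x, y, z in m, then the turn about the tool's z in rad, then the closure, from 0 (fully open) to 1 (shut). A call has 1 to 12 rows; each row is the pose to reach, as a shift and turn from the pose measured when the call began, along the tool's axes at that moment; what a row does not reach only later rows make up. A row lasts 1/12 s, in which the tool goes at most 41.7 mm and 7.16 degrees, less where a joint would pass 70% of its speed; a pose out of reach is approached as far as the arm can. A call with a gripper value outside its range is refused whole. The fingers move at their own pace and stop on an object; the grip force is fixed at half the most. Time passes only in rows, so rows that repeat a pose let the fingers close. It gives the time, the measured TCP pose, the force and the opening at its end, in the units of the state.
- r.sense(): the state, without advancing time (a new reading comes with each control period).
- r.get_image(name): name is "scene" or "top" or "wrist"; returns the picture (420x560x3 uint8, blue, green, red); there is no depth.
- r.get_calibration(name): a dict with "fx", "fy", "cx", "cy" (pixels), "extrinsics" (4x4, takes a point from camera to world coordinates). Camera axes: x right, y up, looking along -z (the intrinsics and any distortion apply to the point x, -y, -z); pixel columns grow to the right and rows downward; lengths in m; the calibration is good to about 2 mm. The wrist camera is an equidistant fisheye: a pixel r from the principal point sees the ray r / f radians off the axis. A picture is of the moment at which its call begins: read the wrist's pose just before it. get_calibration takes no time and is no camera call; for the wrist camera it gives the pose at the moment of the call.
- r.close_job(): hands the job in, once; it reports no verdict.
The state is a dict: "time": time; "joint_pos": joint angles; "dq": joint speeds; "tau": joint torques, N m; "position": TCP position; "orientation": TCP orientation; "force": force on the tool from outside, world axes, zero at the start; "moment": the same for the moment, N m; "gripper_width": finger opening in m.
Only numpy, scipy, OpenCV 4.12 (cv2) and the standard library are available. Lean on these libraries where they do the work, as an engineer would, in place of code of your own. Each camera call takes 0.05 s, during which the arm holds its last target. There are 200 camera calls.

TASK

Swing the clean-out door of the red feed chute wide open by its handle so the welder can get the torch in, then pick up the steel lifting lug, tilt it to match the sloping floor inside the chute and bring its base down gently inside the white corner marks, long side up the slope. With the whole base flush, finish while still gripping it and pressing it lightly and steadily against the floor, ready to be tacked; leave the door open and the other things on the bench where they are.

Things in the scene. Friction and masses are not known exactly. Their poses are not given: they have to be found in the camera images.
- chute: open-topped feed chute in red primer, fixed on the bench, door end to the robot's right: two side plates (5 thick, 230 long, inner faces 170 apart), their flanged top edges rising from 100 above the bench at the door to 150 at the back. Origin at the centre of its underside, x from the door (front face at x = -106) to the back, z up; the door's hinge is on its -y side
- door (a joint): clean-out door across the chute's front: red panel 176 wide, 77 high, 5 thick, top edge 100 above the bench, upright hinge at the chute's -y side (far from the robot), opening outward, counterclockwise from above. 0 = closed, stop at 1.9 rad; starts shut or ajar (up to 0.2); wide open is near a right angle (1.2 or more). Light friction (1.5 N at the handle); stays where left
- door_handle (a point): the door's steel bar handle, point in the bar's middle: level bar of diameter 10, 80 long, 40 out from the door panel's middle plane, 118 from the hinge axis along the door, 75 above the bench (25 below the door's top), free to be gripped across from above or hooked. Axes turn with the door: y along the bar away from the hinge, -x outward from the door's outer face, z up
- door_hinge (a point): point on the door's upright hinge axis at the handle's height; its axes turn with the door as for the handle
- ramp: the chute's sloping floor, a flat dark steel plate 205 long, 160 wide, 6 thick, pivoted at its lower edge just behind the door and rising towards the back; clamped at a different angle each time, 0.33 to 0.60 rad from horizontal, and rigid when pressed. Origin in the middle of the lower edge on the top face, 24 above the bench; x up the slope, y across, z out of the top face (square to it)
- ramp_mark (a point): centre of the place for the lug on the sloping floor's top face, 105 up the slope from its lower edge, on the middle line, with white soapstone marks at the corners of a rectangle 96 (up the slope) x 76 (across); axes as for the ramp: x up the slope, y across, z out of the face. A hand pressure of about 10 N square to the face holds the lug well
- lug: the loose lifting lug, bare steel, about 0.45 kg (0.36 to 0.54): flat base 80 (x) x 60 (y) x 8 (z) with an upright ear on its middle line: 10 thick (in y), 50 long (in x), rounded top 53 above the underside, with a black-looking eye hole. Stands on its base at the start. Origin at the centre of the underside, z out through the ear; the same either way round. The ear is gripped across its thickness
- ring: loose dark steel pipe ring standing on end, outer diameter 84, height 45; origin at the centre of its underside
- square: loose flat yellow magnetic welding square (a triangle of bars), legs 90, 16 thick, lying flat; origin under its middle
- hammer: loose hammer lying flat, 260 long, handle towards its own -x; origin under its middle
- tin: loose round tin with a yellow label, diameter 72, height 110; origin at the centre of its underside
- soapstone: loose flat aluminium soapstone holder, 120 x 13 x 9, lying flat; origin at the centre of its underside
- coupon: loose bare steel test plate, 150 x 50 x 10, lying flat; origin at the centre of its underside

How it is judged:
On the way, in this order (a step that is already met when the one before it is completed fails the run):
1. the door is drawn open with the fingers on its handle (value of joint door above 0.3 rad and (contact force between the fingers and handle_bar above 0.5 N or contact force between the fingers and handle_post1 above 0.5 N or contact force between the fingers and handle_post2 above 0.5 N)), for 0.1 s.
2. the door is swung wide open, 1.2 rad or more (value of joint door above 1.2 rad), for 0.2 s.
3. the lug is in the gripper, lifted clear of the bench (height (world z) of lug above 0.04 m and contact force between the fingers and lug above 2 N), for 0.2 s.
At the end, for the whole second after the job is handed in: Door open over 1.15 rad; lug base flush on the sloping floor (0.045 rad, 3 mm), centre within 8 mm of the middle of the marks each way, long side within 0.1 rad of up the slope; at rest, still gripped, pressed on the floor with 5.2 to 30 N (more than its own weight gives) (value of joint door above 1.15 rad and x of lug in the frame of ramp_mark between -0.008 and 0.008 m and y of lug in the frame of ramp_mark between -0.008 and 0.008 m and z of lug in the frame of ramp_mark between -0.003 and 0.003 m and angle between the z axis of lug and the z axis of ramp_mark, either way round below 0.045 rad and angle between the x axis of lug and the x axis of ramp_mark, either way round below 0.1 rad and contact force between lug and ramp between 5.2 and 30 N and contact force between the fingers and lug above 4 N and linear speed of lug below 0.02 m/s); the arm keeps its last pose, push and grip.
It fails at once if the lug is rammed against the sloping floor (over 60 N) (contact force between lug and ramp above 60 N).
It fails at once if another thing on the bench is moved more than 30 mm (distance of any of ring, square, hammer, tin, soapstone, coupon from where it was at the start of the episode above 0.03 m).
It also fails if it takes over 54 s, if anything falls off the work surface, if the arm or the gripper's body presses on something with over 40 N, if the wrist force passes 120 N, or if a joint passes its speed limit or range.

## Working session

There is one attempt and no reset: what is moved stays moved. The work goes in short steps, Python scripts to look and compute and a tool call to move; the robot and the scene stay as the last step left them, time stands still between calls to the robot, and variables do not carry over. Pictures are saved under pics/ and viewed, about 8 in all and at most 12, crops included, and the job is handed in when it is done.

Besides the shell and the picture viewer there is one more tool, called after "Call:" as a command line: name --pt "numbers of a row" for each row, then --argument value for the rest. arm_command: Moves the arm, as the interface text tells. Its arguments: {"type":"object","properties":{"motion":{"type":"array"}},"required":["motion"]}

```bash
mkdir -p pics; cat > h.py <<'E'
import numpy as np, cv2
from cell import r
def snap(cam,name):
    c=r.get_calibration(cam); im=r.get_image(cam); cv2.imwrite(f'pics/{name}.png',im); np.savez(f'pics/{name}.npz',**{k:np.array(v) for k,v in c.items()}); return im
def cal(name):
    return dict(np.load(f'pics/{name}.npz',allow_pickle=True))
def ray(name,u,v,fish=False):
    c=cal(name); E=np.array(c['extrinsics']); x=(u-c['cx'])/c['fx']; y=(v-c['cy'])/c['fy']
    if fish:
        t=np.hypot(x,y); s=np.sin(t)/max(t,1e-9); d=np.array([x*s,-y*s,-np.cos(t)])
    else: d=np.array([x,-y,-1.])
    return E[:3,3],E[:3,:3]@d
def onz(name,u,v,z,fish=False):
    o,d=ray(name,u,v,fish); return o+d*(z-o[2])/d[2]
def proj(name,P,fish=False):
    c=cal(name); E=np.array(c['extrinsics']); p=(np.atleast_2d(P)-E[:3,3])@E[:3,:3]; x,y,z=p[:,0],-p[:,1],-p[:,2]
    if fish:
        n=np.hypot(x,y); t=np.arctan2(n,z); return np.c_[c['cx']+c['fx']*t*x/n, c['cy']+c['fy']*t*y/n]
    return np.c_[c['cx']+c['fx']*x/z, c['cy']+c['fy']*y/z]
E
python3 - <<'E'
from h import *
for n in ['top','scene','wrist']: snap(n,n+'0'); c=r.get_calibration(n); print(n,{k:np.round(np.array(v),3).tolist() for k,v in c.items()})
s=r.sense(); print({k:np.round(np.array(v),3).tolist() for k,v in s.items()})
E
```

```text
top {'fx': 512.353, 'fy': 512.353, 'cx': 284.584, 'cy': 207.869, 'extrinsics': [[0.006, 0.993, -0.116, 0.377], [-1.0, 0.004, -0.012, -0.069], [-0.011, 0.116, 0.993, 1.366], [0.0, 0.0, 0.0, 1.0]]}
scene {'fx': 484.008, 'fy': 484.008, 'cx': 281.537, 'cy': 209.414, 'extrinsics': [[0.248, -0.709, 0.66, 1.39], [0.969, 0.182, -0.168, -0.303], [-0.001, 0.681, 0.732, 1.054], [0.0, 0.0, 0.0, 1.0]]}
wrist {'fx': 325.192, 'fy': 325.192, 'cx': 282.094, 'cy': 205.792, 'extrinsics': [[-0.266, -0.931, -0.252, 0.116], [0.964, -0.256, -0.07, -0.667], [0.0, -0.261, 0.965, 0.372], [0.0, 0.0, 0.0, 1.0]]}
{'time': 0.15, 'joint_pos': [-1.013, 0.359, 0.011, -0.0, -1.224, -0.288], 'dq': [0.001, -0.002, 0.002, 0.002, -0.001, -0.001], 'tau': [-0.001, -58.388, 29.365, 6.94, -0.004, -0.0], 'position': [0.18, -0.65, 0.231], 'orientation': [[-0.964, -0.266, -0.0], [-0.266, 0.964, 0.001], [0.0, 0.001, -1.0]], 'force': [0.179, 0.609, 0.044], 'moment': [-0.014, -0.03, -0.024], 'gripper_width': 0.085}
```

View pics/top0.png

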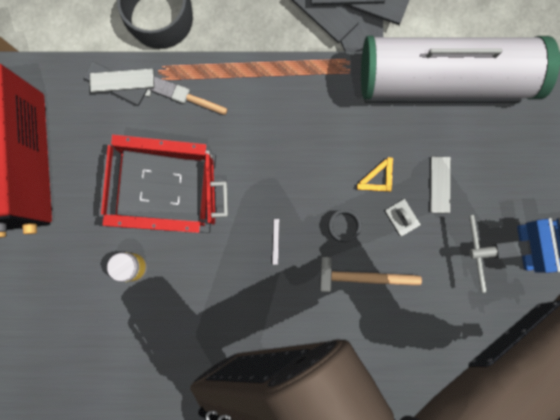

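View pics/scene0.png

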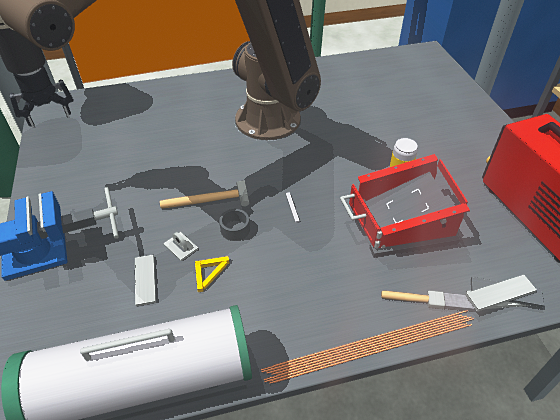

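```bash
python3 - <<'E'
import cv2,numpy as np
t=cv2.imread('pics/top0.png');s=cv2.imread('pics/scene0.png')
def c(im,x,y,w,h,W,H): return cv2.resize(im[y:y+h,x:x+w],(W,H),interpolation=cv2.INTER_CUBIC)
a=c(t,95,128,140,110,560,440); b=c(t,375,190,60,55,240,220); d=c(s,160,225,60,55,240,220)
cv2.imwrite('pics/c1.png',np.hstack([a,np.vstack([b,d])]))
cv2.imwrite('pics/c2.png',c(s,335,150,140,110,700,550))
E
```

```text
(no output)
```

View pics/c1.png

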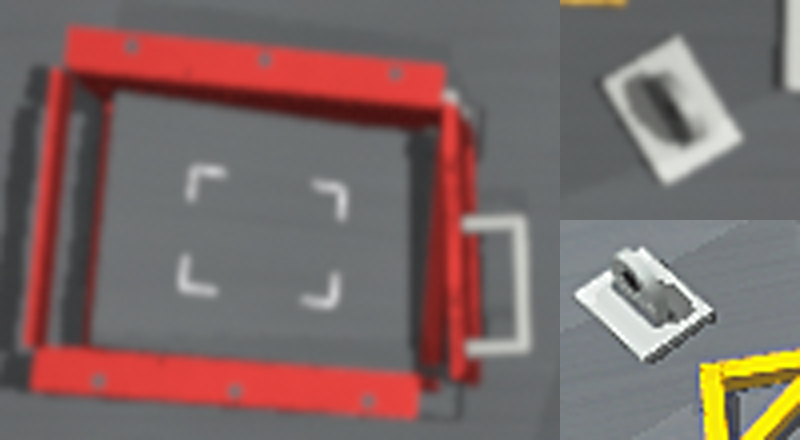

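View pics/c2.png

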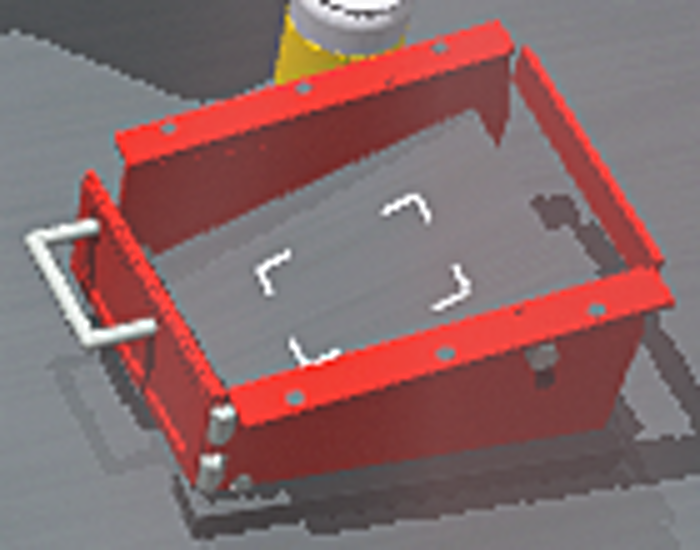

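```bash
cat > fit.py <<'E'
from h import *
from scipy.optimize import least_squares as LS
t=lambda u,v,s,x,y:np.array([(u+.5)/s-.5+x,(v+.5)/s-.5+y])
T=lambda u,v:t(u,v,4,95,128); S=lambda u,v:t(u,v,5,335,150)
def tri(pt,ps):
    f=lambda P:np.r_[(proj('top0',P)[0]-pt),(proj('scene0',P)[0]-ps)]
    s=LS(f,[.4,.2,.1]); return s.x,s.fun
# marks: uphill-far, downhill-far, downhill-near, uphill-near (far = chute -y = world +x)
mt=np.array([T(190,167),T(347,186),T(337,307),T(180,291)]); ms=np.array([S(468,290),S(305,365),S(257,270),S(418,195)])
loc=np.array([[48,-38,0],[-48,-38,0],[-48,38,0],[48,38,0]])/1e3
def frame(yaw,th):
    x=np.array([np.cos(yaw)*np.cos(th),np.sin(yaw)*np.cos(th),np.sin(th)]); y=np.array([-np.sin(yaw),np.cos(yaw),0]); return np.c_[x,y,np.cross(x,y)]
def f(p):
    c=np.array([p[0],p[1],.024+.105*np.sin(p[3])]); P=c+loc@frame(p[2],p[3]).T
    return np.r_[(proj('top0',P)-mt).ravel(),(proj('scene0',P)-ms).ravel()]
if __name__=='__main__':
    s=LS(f,[.4,.2,1.5,.45]); print('mark',s.x,.024+.105*np.sin(s.x[3])); print(s.fun.round(1))
    for a,b in zip(mt,ms): print('tri',*[q.round(4) for q in tri(a,b)])
    for n,a,b in [('bar far',T(518,222),S(92,338)),('bar near',T(523,348),S(38,240)),('hinge top',T(452,97),S(224,408)),('door near top',T(452,103),S(222,395))]: print(n,*[q.round(4) for q in tri(a,b)])
    L=lambda u,v:t(u-560,v,4,375,190); L2=lambda u,v:t(u-560,v-220,4,160,225)
    # lug base top corners: top view L,T,R,B
    c=np.array([onz('top0',*L(u,v),.008) for u,v in [(603,82),(680,37),(743,138),(668,185)]]); print('lug top\n',c.round(4),c.mean(0))
    c=np.array([onz('scene0',*L2(u,v),.008) for u,v in [(577,293),(628,258),(716,314),(650,358)]]); print('lug scene\n',c.round(4),c.mean(0))
E
python3 fit.py
```

```text
mark [0.57927176 0.26320725 1.51591343 0.49315793] 0.07370803768622095
[ 1.1  0.7 -1.   1.1 -0.9 -0.3  0.8 -0.6  0.2  0.2  0.2  0.8  0.5  0.2
 -0.5 -0.2]
tri [0.6203 0.3042 0.0981] [ 0.6355  0.2444  0.7162 -0.126 ]
tri [0.6168 0.2156 0.0573] [-0.1963 -0.0686 -0.2165  0.0302]
tri [0.5383 0.2211 0.0515] [-0.2145 -0.0734 -0.247   0.0327]
tri [0.5426 0.3103 0.094 ] [ 0.0101  0.0038  0.0119 -0.002 ]
bar far [0.5892 0.1    0.0818] [ 0.0535  0.0165  0.0591 -0.0058]
bar near [0.5093 0.0963 0.0791] [-0.2383 -0.0714 -0.2751  0.0243]
hinge top [0.6663 0.1415 0.0991] [-0.1461 -0.0486 -0.1558  0.0191]
door near top [0.6615 0.1411 0.104 ] [-0.3267 -0.1086 -0.3498  0.0427]
lug top
 [[ 0.5304 -0.3215  0.008 ]
 [ 0.5608 -0.3732  0.008 ]
 [ 0.4934 -0.4134  0.008 ]
 [ 0.462  -0.3632  0.008 ]] [ 0.51166654 -0.36783224  0.008     ]
lug scene
 [[ 0.4883 -0.4107  0.008 ]
 [ 0.4653 -0.3731  0.008 ]
 [ 0.5308 -0.3197  0.008 ]
 [ 0.5574 -0.3679  0.008 ]] [ 0.510455   -0.36784339  0.008     ]
```

Call:
arm_command --pt "-0.555 0.623 0 0.22 0.6" --pt "-0.555 0.623 0 0.22 0.6" --pt "-0.555 0.623 0 0.22 0.6" --pt "-0.555 0.623 0 0.22 0.6" --pt "-0.555 0.623 0 0.22 0.6" --pt "-0.555 0.623 0 0.22 0.6" --pt "-0.555 0.623 0 0.22 0.6" --pt "-0.555 0.623 0 0.22 0.6" --pt "-0.555 0.623 0 0.22 0.6" --pt "-0.555 0.623 0 0.22 0.6" --pt "-0.555 0.623 0 0.22 0.6" --pt "-0.555 0.623 0 0.22 0.6"

```text
time: 1.15
position: [0.4011, -0.2001, 0.2315]
orientation: [[-0.999, -0.05, 0.0], [-0.05, 0.999, 0.001], [-0.0, 0.001, -1.0]]
force: [1.5, -0.0, 0.3]
gripper_width: 0.0342
```

```bash
cat >> h.py <<'E'
def go(p,alpha):
    "shift in tool axes and turn to bring the TCP to p with tool x at world angle alpha"
    s=r.sense(); R=np.array(s['orientation']); P=np.array(s['position']); a=np.arctan2(R[1,0],R[0,0])
    da=(alpha-a+np.pi)%(2*np.pi)-np.pi
    print('t',round(s['time'],2),'pos',P.round(4),'ang',round(a%(2*np.pi),3),'tilt z',R[:,2].round(3),'w',round(s['gripper_width'],4),'F',np.round(s['force'],1),'q',np.round(s['joint_pos'],2))
    print('shift',(R.T@(np.array(p)-P)).round(4),'turn',round(-da,3))
E
python3 -c "
from h import *
go([.549,.098,.15],3.19)"
```

```text
t 1.15 pos [ 0.4011 -0.2001  0.2315] ang 3.191 tilt z [ 0.     0.001 -1.   ] w 0.0342 F [ 1.5 -0.   0.3] q [-0.02 -0.03 -0.46 -0.   -1.14 -1.5 ]
shift [-0.1625  0.2902  0.0819] turn 0.001
```

Call:
arm_command --pt "-0.163 0.29 0.02 0 0.65" --pt "-0.163 0.29 0.02 0 0.65" --pt "-0.163 0.29 0.02 0 0.65" --pt "-0.163 0.29 0.02 0 0.65" --pt "-0.163 0.29 0.02 0 0.65" --pt "-0.163 0.29 0.02 0 0.65" --pt "-0.163 0.29 0.02 0 0.65" --pt "-0.163 0.29 0.02 0 0.65" --pt "-0.163 0.29 0.04 0 0.65" --pt "-0.163 0.29 0.04 0 0.65" --pt "-0.163 0.29 0.04 0 0.65"

```text
time: 2.07
position: [0.5486, 0.0977, 0.1907]
orientation: [[-0.999, -0.051, -0.003], [-0.051, 0.999, -0.0], [0.003, -0.0, -1.0]]
force: [-0.4, -0.4, 0.1]
gripper_width: 0.0298
```

```bash
python3 - <<'E'
from h import *
go([.549,.098,.056],3.19)
im=snap('wrist','w1')
P=[[.589,.1,.075],[.509,.096,.075],[.549,.098,.075],[.665,.143,.1]]
print(proj('w1',P,True).round(1))
E
```

```text
t 2.07 pos [0.5486 0.0977 0.1907] ang 3.192 tilt z [-0.003 -0.    -1.   ] w 0.0298 F [-0.4 -0.4  0.1] q [ 0.53  0.2  -0.31 -0.   -1.07 -2.05]
shift [-0.0008  0.0003  0.1347] turn 0.002
[[282.2 247.9]
 [282.2 153.6]
 [282.2 202.5]
 [326.  337.8]]
```

View pics/w1.png

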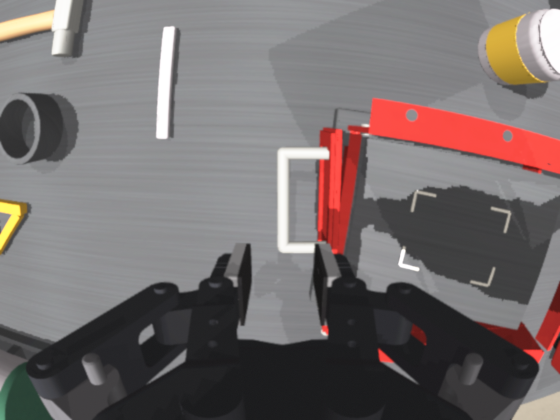

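Call:
arm_command --pt "0 0 0.03 0 0.65" --pt "0 0 0.06 0 0.65" --pt "0 0 0.09 0 0.65" --pt "0 0 0.115 0 0.65" --pt "0 0 0.131 0 0.65" --pt "0 0 0.131 0 0.75" --pt "0 0 0.131 0 0.8" --pt "0 0 0.131 0 0.8"

```text
time: 2.78
position: [0.5501, 0.0972, 0.0629]
orientation: [[-0.999, -0.049, 0.002], [-0.049, 0.999, 0.001], [-0.002, 0.001, -1.0]]
force: [0.3, -0.3, -0.6]
gripper_width: 0.0171
```

```bash
cat > arc.py <<'E'
from h import *
import sys
hx,hy=.665,.143; c0=3.087
s=r.sense(); R=np.array(s['orientation']); P=np.array(s['position']); a=np.arctan2(R[1,0],R[0,0])%(2*np.pi)
go(P,a)
# command path: handle at door angle th; lead = pull ahead
for th in np.linspace(float(sys.argv[1]),float(sys.argv[2]),int(sys.argv[3])):
    b=c0+th; y=np.array([np.cos(b),np.sin(b)]); mx=np.array([-y[1],y[0]])
    h=np.r_[[hx,hy]+.118*y+.04*mx,P[2]]
    print(np.round(th,2),(R.T@(h-P)).round(3), round(-(b-a),3))
E
python3 arc.py .1 1.5 12
```

```text
t 2.78 pos [0.5501 0.0972 0.0629] ang 3.191 tilt z [ 0.002  0.001 -1.   ] w 0.0171 F [ 0.3 -0.3 -0.6] q [ 0.53  0.34 -0.46 -0.   -0.78 -2.05]
shift [0. 0. 0.] turn -0.0
0.1 [ 0.001  0.001 -0.   ] 0.004
0.23 [-0.005 -0.014 -0.   ] -0.123
0.35 [-0.013 -0.028 -0.   ] -0.25
0.48 [-0.022 -0.041 -0.   ] -0.378
0.61 [-0.033 -0.052 -0.   ] -0.505
0.74 [-0.045 -0.062  0.   ] -0.632
0.86 [-0.059 -0.07   0.   ] -0.76
0.99 [-0.073 -0.077  0.   ] -0.887
1.12 [-0.089 -0.081  0.   ] -1.014
1.25 [-0.104 -0.084  0.   ] -1.141
1.37 [-0.12  -0.084  0.   ] -1.269
1.5 [-0.136 -0.083  0.   ] -1.396
```

Call:
arm_command --pt "-0.003 -0.008 0.003 -0.06 0.8" --pt "-0.005 -0.014 0.003 -0.12 0.8" --pt "-0.009 -0.021 0.003 -0.185 0.8" --pt "-0.013 -0.028 0.003 -0.25 0.8" --pt "-0.017 -0.035 0.003 -0.31 0.8" --pt "-0.022 -0.041 0.003 -0.375 0.8" --pt "-0.027 -0.047 0.003 -0.44 0.8" --pt "-0.033 -0.052 0.003 -0.505 0.8" --pt "-0.039 -0.057 0.003 -0.57 0.8" --pt "-0.045 -0.062 0.003 -0.63 0.8" --pt "-0.045 -0.062 0.003 -0.63 0.8"

```text
time: 3.7
position: [0.6003, 0.0373, 0.0622]
orientation: [[-0.776, -0.63, 0.006], [-0.63, 0.776, 0.002], [-0.006, -0.002, -1.0]]
force: [0.5, 0.6, -0.5]
gripper_width: 0.0171
```

```bash
python3 arc.py .74 1.64 12
```

```text
t 3.7 pos [0.6003 0.0373 0.0622] ang 3.823 tilt z [ 0.006  0.002 -1.   ] w 0.0171 F [ 0.5  0.6 -0.5] q [ 0.39  0.39 -0.36 -0.   -0.81 -1.28]
shift [0. 0. 0.] turn -0.0
0.74 [ 0.001  0.001 -0.   ] -0.004
0.82 [-0.003 -0.009  0.   ] -0.085
0.9 [-0.007 -0.018  0.   ] -0.167
0.99 [-0.012 -0.027  0.   ] -0.249
1.07 [-0.018 -0.035  0.   ] -0.331
1.15 [-0.025 -0.043  0.   ] -0.413
1.23 [-0.032 -0.05   0.   ] -0.495
1.31 [-0.04  -0.057  0.   ] -0.576
1.39 [-0.048 -0.063  0.   ] -0.658
1.48 [-0.057 -0.068  0.   ] -0.74
1.56 [-0.066 -0.072  0.001] -0.822
1.64 [-0.075 -0.076  0.001] -0.904
```

Call:
arm_command --pt "-0.003 -0.009 0 -0.085 0.8" --pt "-0.007 -0.018 0 -0.167 0.8" --pt "-0.012 -0.027 0 -0.25 0.8" --pt "-0.018 -0.035 0 -0.33 0.8" --pt "-0.025 -0.043 0 -0.413 0.8" --pt "-0.032 -0.05 0 -0.495 0.8" --pt "-0.04 -0.057 0 -0.576 0.8" --pt "-0.048 -0.063 0 -0.658 0.8" --pt "-0.057 -0.068 0 -0.74 0.8" --pt "-0.066 -0.072 0 -0.822 0.8" --pt "-0.075 -0.076 0 -0.904 0.8" --pt "-0.075 -0.076 0 -0.904 0.8"

```text
time: 4.7
position: [0.7078, 0.0261, 0.0641]
orientation: [[0.017, -1.0, 0.008], [-1.0, -0.017, 0.003], [-0.002, -0.008, -1.0]]
force: [1.3, -0.1, 0.3]
gripper_width: 0.0172
```

```bash
python3 - <<'E'
from h import *
s=r.sense()['position']
go(list(s[:2])+[.2],3.68)
a=snap('top','top1')[110:300,90:480]; b=snap('scene','scene1')[130:280,150:480]
cv2.imwrite('pics/c3.png',np.vstack([cv2.resize(a,(680,331)),cv2.resize(b,(590,268))[:, :680] if 0 else cv2.copyMakeBorder(cv2.resize(b,(590,268)),0,0,0,90,0)]))
E
```

```text
t 4.7 pos [0.7078 0.0261 0.0641] ang 4.729 tilt z [ 0.008  0.003 -1.   ] w 0.0172 F [ 1.3 -0.1  0.3] q [ 0.31  0.54 -0.11 -0.   -0.92 -0.29]
shift [-0.0003 -0.001  -0.1359] turn 1.049
```

View pics/c3.png

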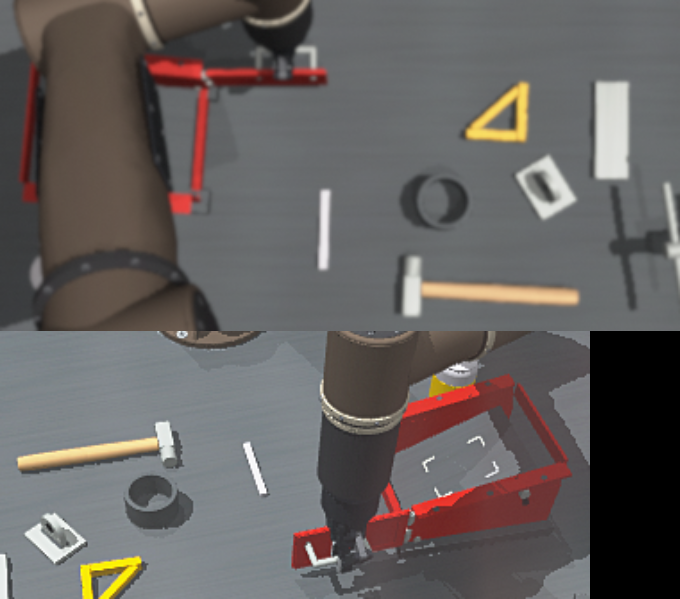

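Call:
arm_command --pt "0 0 -0.03 0 0.7" --pt "0 0 -0.07 0 0.7" --pt "0 0 -0.11 0 0.7" --pt "0 0 -0.136 0 0.6" --pt "0 0 -0.136 0 0.5"

```text
time: 5.22
position: [0.7082, 0.0253, 0.2087]
orientation: [[0.008, -1.0, 0.019], [-1.0, -0.008, 0.004], [-0.004, -0.019, -1.0]]
force: [0.9, 0.1, 0.6]
gripper_width: 0.0427
```

```bash
python3 -c "
from h import *
go([.504,-.372,.16],3.68)"
```

```text
t 5.22 pos [0.7082 0.0253 0.2087] ang 4.72 tilt z [ 0.019  0.004 -1.   ] w 0.0427 F [0.9 0.1 0.6] q [ 0.31  0.42  0.04  0.   -1.18 -0.3 ]
shift [0.3959 0.2083 0.0433] turn 1.04
```

Call:
arm_command --pt "0.396 0.208 0 1.04 0.4" --pt "0.396 0.208 0 1.04 0.4" --pt "0.396 0.208 0 1.04 0.4" --pt "0.396 0.208 0 1.04 0.4" --pt "0.396 0.208 0 1.04 0.4" --pt "0.396 0.208 0 1.04 0.4" --pt "0.396 0.208 0 1.04 0.4" --pt "0.396 0.208 0.04 1.04 0.4" --pt "0.396 0.208 0.04 1.04 0.4" --pt "0.396 0.208 0.04 1.04 0.4" --pt "0.396 0.208 0.04 1.04 0.4" --pt "0.396 0.208 0.04 1.04 0.4"

```text
time: 6.22
position: [0.4997, -0.3755, 0.1618]
orientation: [[-0.862, -0.506, 0.016], [-0.506, 0.863, 0.005], [-0.016, -0.004, -1.0]]
force: [-0.2, 1.0, -1.0]
gripper_width: 0.0513
```

```bash
python3 - <<'E'
from h import *
go([.504,-.372,.10],3.68)
im=snap('wrist','w2')
a=.54; c=np.array([.511,-.368]); x=np.array([np.cos(a),np.sin(a)]); y=np.array([-x[1],x[0]])
for z,sx,sy in [(.008,.04,.03),(.053,.005,.005)]:
  P=[np.r_[c+i*sx*x+j*sy*y,z] for i,j in [(1,1),(1,-1),(-1,-1),(-1,1)]]
  print(proj('w2',P,True).round(1).tolist())
cv2.imwrite('pics/w2c.png',cv2.resize(im[100:350,150:430],None,fx=2,fy=2,interpolation=cv2.INTER_CUBIC))
E
```

```text
t 6.22 pos [ 0.4997 -0.3755  0.1618] ang 3.672 tilt z [ 0.016  0.005 -1.   ] w 0.0513 F [-0.2  1.  -1. ] q [-0.34  0.32 -0.2  -0.01 -1.03 -0.7 ]
shift [-0.0045  0.0011  0.0618] turn -0.008
[[314.4, 241.8], [253.2, 242.2], [250.2, 160.8], [315.8, 160.2]]
[[289.6, 223.4], [277.2, 223.5], [277.1, 211.7], [289.5, 211.6]]
```

View pics/w2c.png

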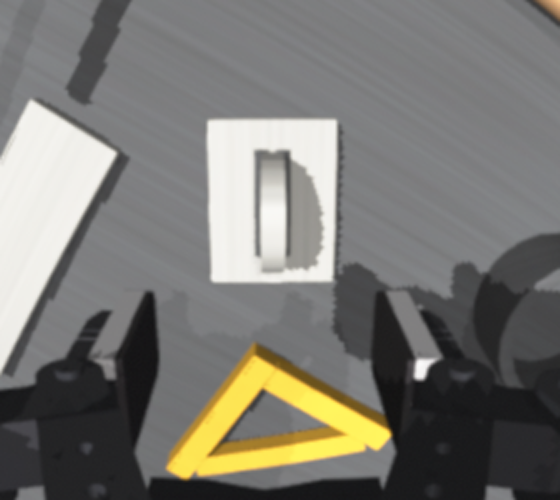

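```bash
python3 -c "
from h import *
go([.5027,-.3698,.017],3.675)"
```

```text
t 6.27 pos [ 0.5012 -0.3741  0.1626] ang 3.673 tilt z [ 0.017  0.005 -1.   ] w 0.0513 F [ 0.3 -0.3 -0.6] q [-0.34  0.32 -0.2  -0.01 -1.03 -0.7 ]
shift [-0.001   0.0037  0.1456] turn -0.002
```

Call:
arm_command --pt "-0.001 0.004 0.035 0 0.4" --pt "-0.001 0.004 0.07 0 0.4" --pt "-0.001 0.004 0.1 0 0.4" --pt "-0.001 0.004 0.12 0 0.4" --pt "-0.001 0.004 0.135 0 0.4" --pt "-0.001 0.004 0.145 0 0.4" --pt "-0.001 0.004 0.145 0 0.4" --pt "-0.001 0.004 0.145 0 0.5"

```text
time: 6.93
position: [0.5029, -0.3692, 0.0181]
orientation: [[-0.862, -0.506, 0.017], [-0.506, 0.862, 0.004], [-0.017, -0.005, -1.0]]
force: [0.9, -0.7, 0.2]
gripper_width: 0.0431
```

```bash
python3 -c "
from h import *
go([.5027,-.3698,.017],3.675)"
```

```text
t 6.93 pos [ 0.5029 -0.3692  0.0181] ang 3.672 tilt z [ 0.017  0.004 -1.   ] w 0.0431 F [ 0.9 -0.7  0.2] q [-0.33  0.48 -0.35 -0.01 -0.73 -0.7 ]
shift [ 0.0005 -0.0004  0.0011] turn -0.003
```

Call:
arm_command --pt "0 0 0 0 1" --pt "0 0 0 0 1" --pt "0 0 0 0 1" --pt "0 0 0 0 1" --pt "0 0 0 0 1" --pt "0 0 0 0 1" --pt "0 0 -0.02 0 1" --pt "0 0 -0.05 0 1" --pt "0 0 -0.09 0 1" --pt "0 0 -0.13 0 1" --pt "0 0 -0.17 0 1" --pt "0 0 -0.17 0 1"

```text
time: 7.93
position: [0.503, -0.3721, 0.1973]
orientation: [[-0.862, -0.507, 0.028], [-0.507, 0.862, -0.002], [-0.023, -0.016, -1.0]]
force: [1.2, -1.5, -2.8]
gripper_width: 0.0087
```

```bash
python3 -c "
from h import *
go([.57,.20,.24],4.658)
im=snap('scene','scene2'); p=proj('scene2',[r.sense()['position']])[0].astype(int); print(p)
cv2.imwrite('pics/s2c.png',cv2.resize(im[max(0,p[1]-70):p[1]+70,max(0,p[0]-80):p[0]+80],None,fx=4,fy=4,interpolation=cv2.INTER_CUBIC))
"
```

```text
t 7.93 pos [ 0.503  -0.3721  0.1973] ang 3.673 tilt z [ 0.028 -0.002 -1.   ] w 0.0087 F [ 1.2 -1.5 -2.8] q [-0.33  0.29 -0.17 -0.01 -1.09 -0.71]
shift [-0.3487  0.4586 -0.0419] turn -0.985
[167 196]
```

View pics/s2c.png

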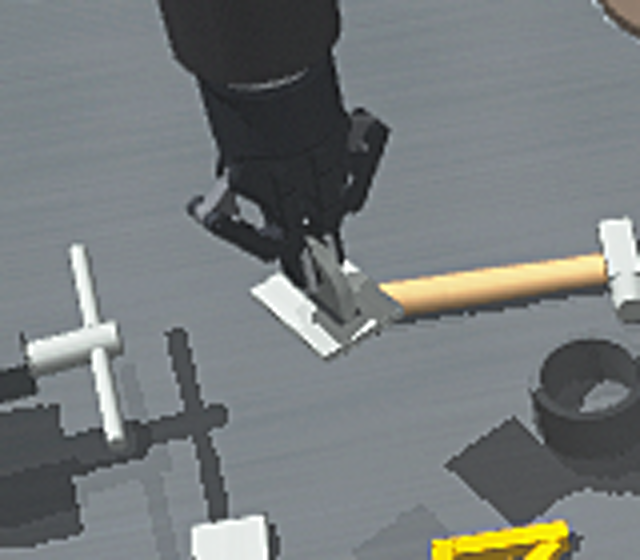

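```bash
cat > fit2.py <<'E'
from fit import *
im=cv2.imread('pics/w1.png',0)
mw=np.array([[491,287],[400,267],[415,190],[511,211]],float)
def pts(p): 
    c=np.array([p[0],p[1],.024+.105*np.sin(p[3])]); return c+loc@frame(p[2],p[3]).T
def g(p): return np.r_[f(p)*2.6,((proj('w1',pts(p),True)-mw)*1.0).ravel()]
s=LS(g,[.58,.26,1.52,.48],loss='soft_l1'); print(s.x,g(s.x).round(1))
gw=lambda p:(proj('w1',pts(p),True)-mw).ravel()
s=LS(gw,[.58,.26,1.52,.48]); print('w1 only',s.x,s.fun.round(1))
s=LS(f,[.58,.26,1.52,.48]); print('top+scene seen in w1',(gw(s.x)).round(1))
E
python3 fit2.py
```

```text
[0.5782427  0.26350743 1.52345949 0.48445538] [ 2.4  3.3 -2.8  3.6 -2.2 -0.1  2.3  0.1  0.3  0.1  0.6  1.8  0.8  0.4
 -2.  -0.6 -1.7 -0.1 -0.2 -1.6  0.4  1.6  0.1  1.6]
w1 only [0.57675808 0.26167205 1.54436781 0.51631537] [-0.2 -0.1  0.1 -1.4 -0.7  1.2  0.7  0.2]
top+scene seen in w1 [-2.1  1.7 -0.5 -0.8  0.7  2.5  0.3  3.4]
```

Call:
arm_command --pt "-0.349 0.459 -0.043 -0.985 1" --pt "-0.349 0.459 -0.043 -0.985 1" --pt "-0.349 0.459 -0.043 -0.985 1" --pt "-0.349 0.459 -0.043 -0.985 1" --pt "-0.349 0.459 -0.043 -0.985 1" --pt "-0.349 0.459 -0.043 -0.985 1" --pt "-0.349 0.459 -0.043 -0.985 1" --pt "-0.349 0.459 -0.043 -0.985 1" --pt "-0.349 0.459 -0.043 -0.985 1" --pt "-0.349 0.459 -0.043 -0.985 1" --pt "-0.349 0.459 -0.043 -0.985 1" --pt "-0.349 0.459 -0.043 -0.985 1"

```text
time: 8.98
position: [0.5586, 0.1263, 0.2301]
orientation: [[-0.055, -0.998, 0.022], [-0.998, 0.055, 0.0], [-0.002, -0.022, -1.0]]
force: [1.5, -0.6, -5.1]
gripper_width: 0.009
```

```bash
python3 -c "
from h import *
go([.582,.335,.25],4.665)"
```

```text
t 8.98 pos [0.5586 0.1263 0.2301] ang 4.657 tilt z [ 0.022  0.    -1.   ] w 0.009 F [ 1.5 -0.6 -5.1] q [ 0.57  0.18 -0.24  0.01 -1.13 -0.63]
shift [-0.2097 -0.0123 -0.0193] turn -0.008
```

Call:
arm_command --pt "-0.21 -0.012 -0.02 -0.008 1" --pt "-0.21 -0.012 -0.02 -0.008 1" --pt "-0.21 -0.012 -0.02 -0.008 1" --pt "-0.21 -0.012 -0.02 -0.008 1" --pt "-0.21 -0.012 -0.02 -0.008 1" --pt "-0.21 -0.012 -0.02 -0.008 1" --pt "-0.21 -0.012 -0.02 -0.008 1" --pt "-0.21 -0.012 -0.02 -0.008 1" --pt "-0.21 -0.012 -0.02 -0.008 1"

```text
time: 9.73
position: [0.581, 0.3343, 0.2492]
orientation: [[-0.048, -0.999, 0.02], [-0.999, 0.048, -0.001], [0.0, -0.02, -1.0]]
force: [-0.7, -1.3, -4.0]
gripper_width: 0.0088
```

```bash
python3 - <<'E'
from h import *
from fit2 import pts
go([.582,.335,.25],4.665)
im=snap('wrist','w3')
print(proj('w3',pts([.5782,.2635,1.5235,.484]),True).round(1).tolist())
cv2.imwrite('pics/w3c.png',cv2.resize(im[80:330,150:430],None,fx=2.4,fy=2.4,interpolation=cv2.INTER_CUBIC))
E
```

```text
[0.5782427  0.26350743 1.52345949 0.48445538] [ 2.4  3.3 -2.8  3.6 -2.2 -0.1  2.3  0.1  0.3  0.1  0.6  1.8  0.8  0.4
 -2.  -0.6 -1.7 -0.1 -0.2 -1.6  0.4  1.6  0.1  1.6]
w1 only [0.57675808 0.26167205 1.54436781 0.51631537] [-0.2 -0.1  0.1 -1.4 -0.7  1.2  0.7  0.2]
top+scene seen in w1 [-2.1  1.7 -0.5 -0.8  0.7  2.5  0.3  3.4]
t 9.73 pos [0.581  0.3343 0.2492] ang 4.664 tilt z [ 0.02  -0.001 -1.   ] w 0.0088 F [-0.7 -1.3 -4. ] q [ 0.82  0.33  0.01  0.02 -1.23 -0.87]
shift [-0.0008 -0.001  -0.0008] turn -0.001
[[243.5, 161.0], [248.5, 75.4], [322.1, 75.3], [326.3, 161.2]]
```

View pics/w3c.png

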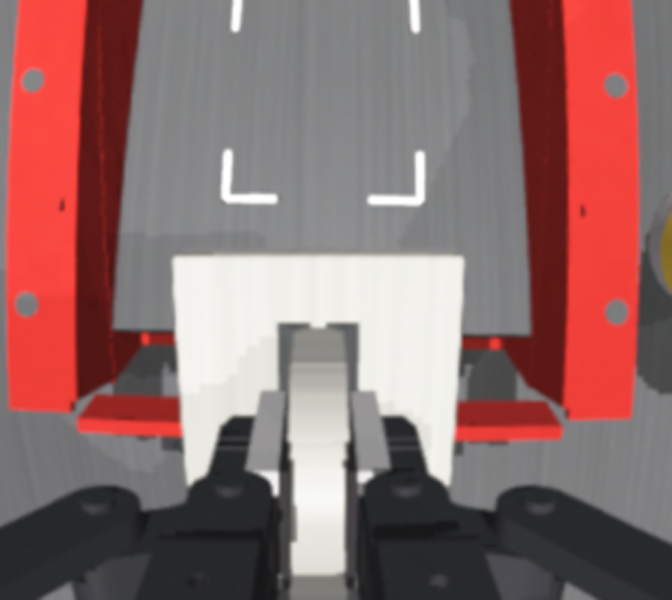

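```bash
cat > fit3.py <<'E'
from fit2 import *
im=cv2.imread('pics/w3.png'); m=(im.min(2)>200).astype(np.uint8); m[170:]=0; m[:,:230]=0; m[:,345:]=0
n,l,st,_=cv2.connectedComponentsWithStats(m); 
for i in range(1,n):
    if st[i,4]>8: print(st[i])
s=r.sense(); R=np.array(s['orientation']); P=np.array(s['position'])
print('lug front pred',proj('w3',P+np.array([[.0325,-.03,.0101],[.0325,.03,.0101]])@R.T,True).round(1).tolist())
E
python3 fit3.py | tail -8
```

```text
-2.  -0.6 -1.7 -0.1 -0.2 -1.6  0.4  1.6  0.1  1.6]
w1 only [0.57675808 0.26167205 1.54436781 0.51631537] [-0.2 -0.1  0.1 -1.4 -0.7  1.2  0.7  0.2]
top+scene seen in w1 [-2.1  1.7 -0.5 -0.8  0.7  2.5  0.3  3.4]
[246  75  23  18 115]
[303  75  22  19 119]
[242 142  24  23 162]
[303 143  24  23 159]
lug front pred [[218.9, 189.8], [343.6, 189.8]]
```

```bash
cat > fit4.py <<'E'
from fit2 import *
m3=np.array([[241.5,164.5],[245.5,74.5],[324.5,74.5],[326.5,165]])
g3=lambda p:(proj('w3',pts(p),True)-m3).ravel()
s=LS(g3,[.58,.26,1.52,.48]); print('w3 only',s.x.round(4),s.fun.round(1))
s=LS(lambda p:np.r_[g3(p),gw(p)],[.58,.26,1.52,.48]); print('w1+w3',s.x.round(4),s.fun.round(1))
s=LS(lambda p:np.r_[g3(p),gw(p),f(p)*2],[.58,.26,1.52,.48]); print('all',s.x.round(4),g3(s.x).round(1))
# w3 camera bias: shift
E
python3 fit4.py | tail -4
```

```text
w3 only [0.5789 0.2651 1.5192 0.4761] [ 1.4 -1.9  2.7  2.1 -2.8  2.3 -1.2 -1.9]
w1+w3 [0.5785 0.2648 1.5263 0.4732] [ 2.1 -1.9  2.7  2.1 -2.8  1.8 -0.6 -2.5 -1.3 -0.7  0.6 -1.5  1.1  1.9
  0.2  1.4]
all [0.5786 0.2643 1.5237 0.4788] [ 1.7 -2.6  2.7  1.6 -2.7  1.4 -0.7 -2.9]
```

```bash
python3 -c "
from h import *
go([.5788,.2689,.145],4.665)"
```

```text
t 9.78 pos [0.5813 0.3341 0.2497] ang 4.664 tilt z [ 0.021 -0.001 -1.   ] w 0.009 F [ 0.2 -0.5 -4.5] q [ 0.82  0.33  0.01  0.02 -1.23 -0.87]
shift [0.0652 0.0015 0.1047] turn -0.001
```

Call:
arm_command --pt "0.03 0.001 0 0 1" --pt "0.065 0.0015 0 0 1" --pt "0.065 0.0015 0.025 0 1" --pt "0.065 0.0015 0.05 0 1" --pt "0.065 0.0015 0.075 0 1" --pt "0.065 0.0015 0.09 0 1" --pt "0.065 0.0015 0.1 0 1" --pt "0.065 0.0015 0.105 0 1" --pt "0.065 0.0015 0.105 0 1" --pt "0.065 0.0015 0.105 0 1"

```text
time: 10.62
position: [0.5793, 0.2691, 0.1456]
orientation: [[-0.049, -0.999, 0.022], [-0.999, 0.049, -0.0], [-0.001, -0.022, -1.0]]
force: [-0.3, 0.2, -4.2]
gripper_width: 0.0089
```

```bash
python3 -c "
from h import *
go([.5788,.2689,.122],4.665)"
```

```text
t 10.62 pos [0.5793 0.2691 0.1456] ang 4.664 tilt z [ 0.022 -0.    -1.   ] w 0.0089 F [-0.3  0.2 -4.2] q [ 0.75  0.35 -0.21  0.02 -0.99 -0.81]
shift [0.0002 0.001  0.0236] turn -0.001
```

Call:
arm_command --pt "0 0.001 0.008 0 1" --pt "0 0.001 0.014 0 1" --pt "0 0.001 0.016 0 1" --pt "0 0.001 0.018 0 1" --pt "0 0.001 0.018 0 1"

```text
time: 11.03
position: [0.5785, 0.2691, 0.1271]
orientation: [[-0.048, -0.999, 0.021], [-0.999, 0.048, -0.001], [-0.0, -0.021, -1.0]]
force: [0.5, -0.3, -4.6]
gripper_width: 0.0091
```

Call:
arm_command --pt "0 0 0.001 0 1" --pt "0 0 0.002 0 1" --pt "0 0 0.003 0 1" --pt "0 0 0.004 0 1" --pt "0 0 0.004 0 1"

```text
time: 11.45
position: [0.5786, 0.269, 0.123]
orientation: [[-0.048, -0.999, 0.021], [-0.999, 0.048, -0.001], [-0.0, -0.021, -1.0]]
force: [-0.2, -0.4, -4.5]
gripper_width: 0.0091
```

Call:
arm_command --pt "0 0 0.001 0 1" --pt "0 0 0.002 0 1" --pt "0 0 0.003 0 1" --pt "0 0 0.003 0 1"

```text
time: 11.78
position: [0.5785, 0.2689, 0.1197]
orientation: [[-0.049, -0.999, 0.021], [-0.999, 0.049, -0.001], [-0.0, -0.021, -1.0]]
force: [-0.6, 0.6, -4.2]
gripper_width: 0.0087
```

Call:
arm_command --pt "0 0 0.001 0 1" --pt "0 0 0.002 0 1" --pt "0 0 0.003 0 1" --pt "0 0 0.003 0 1"

```text
time: 12.12
position: [0.5784, 0.2689, 0.1164]
orientation: [[-0.049, -0.999, 0.021], [-0.999, 0.049, -0.001], [0.0, -0.021, -1.0]]
force: [0.1, 0.1, -3.7]
gripper_width: 0.0092
```

Call:
arm_command --pt "0 0 0.001 0 1" --pt "0 0 0.002 0 1" --pt "0 0 0.002 0 1"

```text
time: 12.37
position: [0.5786, 0.2689, 0.1144]
orientation: [[-0.048, -0.999, 0.021], [-0.999, 0.048, -0.001], [-0.0, -0.021, -1.0]]
force: [-0.4, -0.2, -4.1]
gripper_width: 0.009
```

Call:
arm_command --pt "0 0 0.001 0 1" --pt "0 0 0.002 0 1" --pt "0 0 0.002 0 1"

```text
time: 12.62
position: [0.5789, 0.2689, 0.1138]
orientation: [[-0.048, -0.999, 0.022], [-0.999, 0.048, -0.001], [-0.0, -0.022, -1.0]]
force: [-3.2, -1.5, 5.4]
gripper_width: 0.009
```

Call:
arm_command --pt "0.001 0 0.002 0 1" --pt "0.002 0 0.003 0 1" --pt "0.003 0 0.004 0 1" --pt "0.004 0 0.005 0 1"

```text
time: 12.95
position: [0.5804, 0.2664, 0.1118]
orientation: [[-0.047, -0.999, 0.026], [-0.999, 0.047, 0.002], [-0.004, -0.026, -1.0]]
force: [-4.6, 1.5, 14.0]
gripper_width: 0.009
```

Call:
arm_command --pt "0.001 0 0.003 0 1" --pt "0.002 0 0.005 0 1" --pt "0.003 0 0.006 0 1" --pt "0.004 0 0.007 0 1"

```text
time: 13.28
position: [0.5808, 0.263, 0.1071]
orientation: [[-0.046, -0.999, 0.028], [-0.999, 0.046, 0.004], [-0.005, -0.028, -1.0]]
force: [-6.3, -0.4, 8.8]
gripper_width: 0.009
```

Call:
arm_command --pt "0.001 0.001 0.003 0 1" --pt "0.003 0.001 0.005 0 1" --pt "0.004 0.001 0.007 0 1" --pt "0.005 0.002 0.008 0 1"

```text
time: 13.62
position: [0.5807, 0.2592, 0.1017]
orientation: [[-0.045, -0.998, 0.033], [-0.999, 0.045, 0.007], [-0.008, -0.033, -0.999]]
force: [0.0, 0.1, 11.8]
gripper_width: 0.0091
```

Call:
arm_command --pt "0.001 0.001 0.003 0 1" --pt "0.003 0.001 0.005 0 1" --pt "0.004 0.001 0.007 0 1" --pt "0.005 0.001 0.008 0 1"

```text
time: 13.95
position: [0.5814, 0.2557, 0.0962]
orientation: [[-0.044, -0.998, 0.037], [-0.999, 0.044, 0.01], [-0.012, -0.037, -0.999]]
force: [-3.1, -0.9, 8.9]
gripper_width: 0.0091
```

Call:
arm_command --pt "0.001 0.001 0.002 0 1" --pt "0.003 0.002 0.004 0 1" --pt "0.005 0.003 0.006 0 1" --pt "0.007 0.004 0.008 0 1" --pt "0.009 0.005 0.009 0 1" --pt "0.01 0.005 0.01 0 1" --pt "0.01 0.005 0.01 0 1"

```text
time: 14.53
position: [0.579, 0.2476, 0.0889]
orientation: [[-0.043, -0.998, 0.043], [-0.999, 0.044, 0.014], [-0.016, -0.043, -0.999]]
force: [0.9, -1.1, 9.4]
gripper_width: 0.0088
```

Call:
arm_command --pt "0.001 0.001 0.002 0 1" --pt "0.003 0.002 0.003 0 1" --pt "0.005 0.002 0.005 0 1" --pt "0.006 0.002 0.006 0 1" --pt "0.006 0.002 0.007 0 1" --pt "0.006 0.002 0.007 0 1"

```text
time: 15.03
position: [0.5792, 0.2431, 0.0846]
orientation: [[-0.042, -0.998, 0.048], [-0.999, 0.043, 0.017], [-0.019, -0.048, -0.999]]
force: [-1.3, -1.5, 10.5]
gripper_width: 0.0088
```

```bash
python3 - <<'E'
from h import *
go([.5775,.2408,.0827],4.665); print(np.round(r.sense()['moment'],2))
a=snap('wrist','w4')[60:300,160:400]; b=snap('scene','scene4')[150:260,340:470]
cv2.imwrite('pics/c4.png',np.hstack([cv2.resize(a,(400,400),interpolation=cv2.INTER_CUBIC),cv2.copyMakeBorder(cv2.resize(b,(400,338),interpolation=cv2.INTER_CUBIC),0,62,0,0,0)]))
E
```

```text
t 15.03 pos [0.5792 0.2431 0.0846] ang 4.671 tilt z [ 0.048  0.017 -0.999] w 0.0088 F [-1.3 -1.5 10.5] q [ 0.72  0.38 -0.33  0.03 -0.81 -0.78]
shift [0.0024 0.0017 0.0017] turn 0.006
[0.38 0.84 0.07]
```

View pics/c4.png

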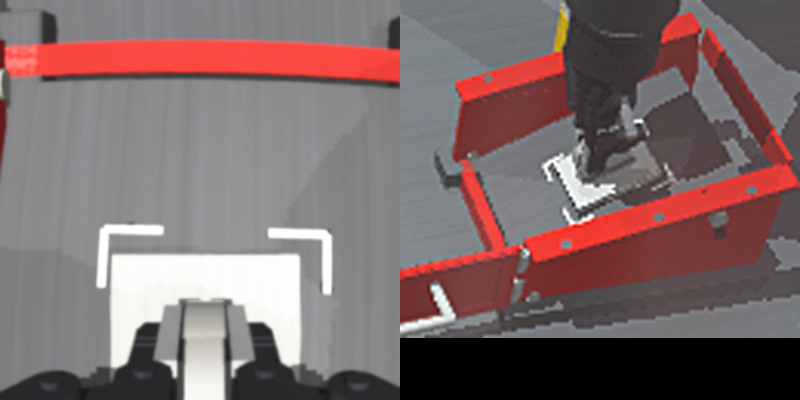

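```bash
python3 - <<'E' | tail -9
from fit2 import *
s=r.sense(); R=np.array(s['orientation']); P=np.array(s['position'])
obs=np.array([[226,212.7],[339.4,212.7]])
def edge(phi,dx=0,h=.037):
    # tool frame, axis at z=-.019; lug vec: downhill .0325+dx, toward base +z
    a,b=.0325+dx,h-.008
    X=a*np.cos(phi)-b*np.sin(phi); Z=a*np.sin(phi)+b*np.cos(phi)
    return P+np.array([[X,-.03,Z-.019],[X,.03,Z-.019]])@R.T
for phi in (.3,.4,.45,.5,.55): print(phi,proj('w4',edge(phi),True).round(1).tolist())
p=[.5786,.2645,1.5237,.478]
c=loc*np.array([50/48,40/38,1]); M=np.array([p[0],p[1],.024+.105*np.sin(p[3])]); F=frame(p[2],p[3])
print('marks outer pred',proj('w4',M+c@F.T,True).round(1).tolist(),'obs',[220,198],[359.2,199.8])
print('lug front if centred',proj('w4',M+np.array([[-.04,-.03,.008],[-.04,.03,.008]])@F.T,True).round(1).tolist())
E
```

```text
w1 only [0.57675808 0.26167205 1.54436781 0.51631537] [-0.2 -0.1  0.1 -1.4 -0.7  1.2  0.7  0.2]
top+scene seen in w1 [-2.1  1.7 -0.5 -0.8  0.7  2.5  0.3  3.4]
0.3 [[223.6, 205.7], [340.2, 205.6]]
0.4 [[224.6, 211.7], [339.1, 211.7]]
0.45 [[225.1, 214.9], [338.7, 214.8]]
0.5 [[225.5, 218.1], [338.3, 218.1]]
0.55 [[225.9, 221.4], [337.9, 221.4]]
marks outer pred [[212.0, 369.8], [217.8, 194.8], [359.0, 197.1], [355.8, 374.6]] obs [220, 198] [359.2, 199.8]
lug front if centred [[231.1, 209.9], [343.8, 211.8]]
```

Call:
arm_command --pt "0 0.002 0.0005 0 1" --pt "0 0.003 0.001 0 1" --pt "0 0.004 0.002 0 1" --pt "0 0.004 0.003 0 1" --pt "0 0.004 0.003 0 1" --pt "0 0.004 0.003 0 1"

```text
time: 15.63
position: [0.5783, 0.2436, 0.0845]
orientation: [[-0.041, -0.998, 0.054], [-0.999, 0.042, 0.019], [-0.021, -0.053, -0.998]]
force: [4.7, -7.9, 12.2]
gripper_width: 0.009
```

```bash
python3 -c "
from h import *
go([.5775,.2408,.0827],4.665); print(np.round(r.sense()['moment'],2))"
```

```text
t 15.63 pos [0.5783 0.2436 0.0845] ang 4.671 tilt z [ 0.054  0.019 -0.998] w 0.009 F [ 4.7 -7.9 12.2] q [ 0.72  0.38 -0.34  0.03 -0.8  -0.79]
shift [0.0029 0.0008 0.0017] turn 0.006
[-1.8  -1.19 -0.15]
```

Call:
arm_command --pt "-0.004 0 -0.01 0 1" --pt "-0.01 0 -0.03 0 1" --pt "-0.02 0 -0.05 0 1" --pt "-0.02 0 -0.07 0 1" --pt "-0.02 0 -0.07 0 1" --pt "-0.02 0 -0.07 0 1" --pt "-0.02 0 -0.07 0 1"

```text
time: 16.22
position: [0.5743, 0.2618, 0.1533]
orientation: [[-0.042, -0.998, 0.052], [-0.999, 0.043, 0.018], [-0.02, -0.051, -0.998]]
force: [-0.7, -0.6, -5.1]
gripper_width: 0.009
```

Call:
arm_command --pt "0 0 0.04 0 1"

```text
time: 16.3
position: [0.5803, 0.2651, 0.1196]
orientation: [[-0.04, -0.997, 0.062], [-0.999, 0.041, 0.024], [-0.027, -0.061, -0.998]]
force: [2.6, 2.6, -3.8]
gripper_width: 0.009
```

Call:
arm_command --pt "0 0 -0.04 0 1" --pt "0 0 -0.04 0 1" --pt "0 0 -0.04 0 1"

```text
time: 16.55
position: [0.5785, 0.2645, 0.1585]
orientation: [[-0.04, -0.997, 0.062], [-0.999, 0.041, 0.023], [-0.026, -0.061, -0.998]]
force: [0.7, 0.6, -3.9]
gripper_width: 0.0089
```

Call:
arm_command --pt "0 0 -0.041 0 1"

```text
time: 16.63
position: [0.5718, 0.2612, 0.1906]
orientation: [[-0.042, -0.998, 0.05], [-0.999, 0.043, 0.017], [-0.019, -0.049, -0.999]]
force: [-0.5, 0.1, -7.2]
gripper_width: 0.0091
```

Call:
arm_command --pt "0 0 0.02 0 1" --pt "0 0 0.035 0 1" --pt "0 0 0.035 0 1" --pt "0 0 0.035 0 1"

```text
time: 16.97
position: [0.5727, 0.261, 0.155]
orientation: [[-0.042, -0.998, 0.048], [-0.999, 0.043, 0.016], [-0.018, -0.048, -0.999]]
force: [0.5, -0.0, -3.6]
gripper_width: 0.0092
```

Call:
arm_command --pt "0 0 -0.041 0 1"

```text
time: 17.05
position: [0.567, 0.258, 0.1887]
orientation: [[-0.044, -0.998, 0.038], [-0.999, 0.044, 0.009], [-0.011, -0.037, -0.999]]
force: [-0.6, 0.1, -6.9]
gripper_width: 0.009
```

Call:
arm_command --pt "0 0 -0.041 0 1"

```text
time: 17.13
position: [0.5649, 0.2569, 0.2304]
orientation: [[-0.044, -0.998, 0.036], [-0.999, 0.044, 0.007], [-0.009, -0.036, -0.999]]
force: [0.8, 0.7, -3.3]
gripper_width: 0.0089
```

Call:
arm_command --pt "0 0 0.02 0 1" --pt "0 0 0.045 0 1" --pt "0 0 0.07 0 1" --pt "0 0 0.08 0 1" --pt "0 0 0.08 0 1" --pt "0 0 0.08 0 1"

```text
time: 17.63
position: [0.5683, 0.2575, 0.1513]
orientation: [[-0.043, -0.998, 0.037], [-0.999, 0.044, 0.007], [-0.009, -0.036, -0.999]]
force: [0.5, 0.5, -3.9]
gripper_width: 0.0091
```

Call:
arm_command --pt "0 0 -0.041 0 1"

```text
time: 17.72
position: [0.5635, 0.2553, 0.1859]
orientation: [[-0.045, -0.999, 0.027], [-0.999, 0.045, 0.001], [-0.002, -0.027, -1.0]]
force: [-0.1, 1.1, -6.9]
gripper_width: 0.0089
```

Call:
arm_command --pt "0 0 0.02 0 1" --pt "0 0 0.036 0 1" --pt "0 0 0.036 0 1" --pt "0 0 0.036 0 1"

```text
time: 18.05
position: [0.5648, 0.2554, 0.1511]
orientation: [[-0.044, -0.999, 0.027], [-0.999, 0.044, 0.0], [-0.002, -0.027, -1.0]]
force: [-0.3, 0.6, -3.1]
gripper_width: 0.009
```

Call:
arm_command --pt "0 0 -0.041 0 1"

```text
time: 18.13
position: [0.5603, 0.2533, 0.1855]
orientation: [[-0.046, -0.999, 0.017], [-0.999, 0.045, -0.006], [0.005, -0.017, -1.0]]
force: [-0.1, 0.3, -6.6]
gripper_width: 0.0088
```

Call:
arm_command --pt "0 0 0.02 0 1" --pt "0 0 0.036 0 1" --pt "0 0 0.036 0 1" --pt "0 0 0.036 0 1"

```text
time: 18.47
position: [0.5613, 0.253, 0.1505]
orientation: [[-0.045, -0.999, 0.018], [-0.999, 0.045, -0.007], [0.006, -0.018, -1.0]]
force: [-0.4, -0.2, -3.3]
gripper_width: 0.0091
```

Call:
arm_command --pt "0 0 -0.041 0 1"

```text
time: 18.55
position: [0.5571, 0.2511, 0.1851]
orientation: [[-0.046, -0.999, 0.007], [-0.999, 0.046, -0.014], [0.013, -0.008, -1.0]]
force: [-1.6, -0.1, -6.9]
gripper_width: 0.009
```

Call:
arm_command --pt "0 0 0.02 0 1" --pt "0 0 0.036 0 1" --pt "0 0 0.036 0 1" --pt "0 0 0.036 0 1"

```text
time: 18.88
position: [0.5577, 0.2506, 0.15]
orientation: [[-0.046, -0.999, 0.007], [-0.999, 0.046, -0.014], [0.014, -0.008, -1.0]]
force: [0.4, -0.0, -3.1]
gripper_width: 0.0092
```

Call:
arm_command --pt "0 0 -0.041 0 1"

```text
time: 18.97
position: [0.5539, 0.249, 0.1846]
orientation: [[-0.047, -0.999, -0.003], [-0.999, 0.047, -0.021], [0.021, 0.002, -1.0]]
force: [-0.4, 0.2, -6.5]
gripper_width: 0.0092
```

Call:
arm_command --pt "-0.001 -0.01 0.02 0 1" --pt "-0.005 -0.019 0.04 0 1" --pt "-0.005 -0.02 0.055 0 1" --pt "-0.005 -0.02 0.065 0 1" --pt "-0.005 -0.02 0.065 0 1" --pt "-0.005 -0.02 0.065 0 1" --pt "-0.005 -0.02 0.065 0 1"

```text
time: 19.55
position: [0.5748, 0.2522, 0.1212]
orientation: [[-0.046, -0.999, -0.001], [-0.999, 0.046, -0.02], [0.02, 0.0, -1.0]]
force: [-0.4, 0.5, -5.0]
gripper_width: 0.0086
```

```bash
python3 -c "
from h import *
go([.5769,.255,.102],4.665)"
```

```text
t 19.55 pos [0.5748 0.2522 0.1212] ang 4.666 tilt z [-0.001 -0.02  -1.   ] w 0.0086 F [-0.4  0.5 -5. ] q [ 0.73  0.37 -0.24  0.02 -0.97 -0.79]
shift [-0.0033 -0.002   0.0191] turn 0.001
```

Call:
arm_command --pt "-0.003 -0.002 0.008 0 1" --pt "-0.003 -0.0025 0.015 0 1" --pt "-0.003 -0.0025 0.019 0 1" --pt "-0.002 -0.0025 0.022 0 1" --pt "-0.001 -0.0025 0.025 0 1" --pt "0.001 -0.0025 0.028 0 1" --pt "0.003 -0.0025 0.031 0 1" --pt "0.005 -0.0025 0.034 0 1" --pt "0.007 -0.0025 0.036 0 1" --pt "0.008 -0.0025 0.037 0 1" --pt "0.008 -0.0025 0.038 0 1" --pt "0.008 -0.0025 0.038 0 1"

```text
time: 20.55
position: [0.5786, 0.2441, 0.0858]
orientation: [[-0.046, -0.999, 0.003], [-0.999, 0.046, -0.018], [0.018, -0.004, -1.0]]
force: [-1.0, -1.4, 8.0]
gripper_width: 0.009
```

```bash
python3 -c "
from h import *
go([.5769,.2429,.084],4.665); print(np.round(r.sense()['moment'],2))"
```

```text
t 20.55 pos [0.5786 0.2441 0.0858] ang 4.667 tilt z [ 0.003 -0.018 -1.   ] w 0.009 F [-1.  -1.4  8. ] q [ 0.72  0.41 -0.28  0.02 -0.89 -0.78]
shift [0.0012 0.0016 0.0018] turn 0.002
[0.36 0.59 0.11]
```

Call:
arm_command --pt "0.0005 0.001 0.001 0 1" --pt "0.001 0.0015 0.002 0 1" --pt "0.001 0.002 0.003 0 1" --pt "0.001 0.002 0.0035 0 1" --pt "0.001 0.002 0.0035 0 1" --pt "0.001 0.002 0.0035 0 1"

```text
time: 21.05
position: [0.5784, 0.2435, 0.0846]
orientation: [[-0.045, -0.999, 0.007], [-0.999, 0.045, -0.016], [0.016, -0.008, -1.0]]
force: [0.8, -1.5, 10.9]
gripper_width: 0.0086
```

```bash
python3 -c "
from h import *
go([.5769,.2429,.084],4.665); print(np.round(r.sense()['moment'],2))"
```

```text
t 21.05 pos [0.5784 0.2435 0.0846] ang 4.667 tilt z [ 0.007 -0.016 -1.   ] w 0.0086 F [ 0.8 -1.5 10.9] q [ 0.72  0.41 -0.29  0.02 -0.88 -0.78]
shift [0.0007 0.0015 0.0006] turn 0.002
[-0.21  0.08 -0.01]
```

Call:
arm_command --pt "0 0.001 0.001 0 1" --pt "0 0.002 0.002 0 1" --pt "0 0.002 0.003 0 1" --pt "0 0.002 0.004 0 1" --pt "0 0.002 0.004 0 1" --pt "0 0.002 0.004 0 1"

```text
time: 21.55
position: [0.5784, 0.2431, 0.0827]
orientation: [[-0.045, -0.999, 0.011], [-0.999, 0.045, -0.016], [0.015, -0.012, -1.0]]
force: [3.0, -6.1, 11.0]
gripper_width: 0.0091
```

```bash
python3 -c "
from h import *
go([.5769,.2429,.084],4.665); print(np.round(r.sense()['moment'],2))"
```

```text
t 21.55 pos [0.5784 0.2431 0.0827] ang 4.667 tilt z [ 0.011 -0.016 -1.   ] w 0.0091 F [ 3.  -6.1 11. ] q [ 0.72  0.41 -0.29  0.02 -0.87 -0.78]
shift [ 0.0002  0.0015 -0.0013] turn 0.002
[-1.59 -0.81 -0.06]
```

```bash
python3 - <<'E' | tail -4
from fit2 import *
a=snap('wrist','w5')[160:250,190:390]
s=r.sense(); R=np.array(s['orientation']); P=np.array(s['position'])
cv2.imwrite('pics/c5.png',cv2.resize(a,(800,360),interpolation=cv2.INTER_CUBIC))
for phi in (.4,.44,.48,.52):
    X=.0325*np.cos(phi)-.029*np.sin(phi); Z=.0325*np.sin(phi)+.029*np.cos(phi)
    print(phi,'world',phi-.016,proj('w5',P+np.array([[X,-.03,Z-.019],[X,.03,Z-.019]])@R.T,True).round(1).tolist())
E
```

```text
0.4 world 0.384 [[224.6, 211.6], [339.2, 211.6]]
0.44 world 0.424 [[225.0, 214.2], [338.8, 214.1]]
0.48 world 0.46399999999999997 [[225.4, 216.7], [338.4, 216.7]]
0.52 world 0.504 [[225.7, 219.3], [338.1, 219.3]]
```

View pics/c5.png

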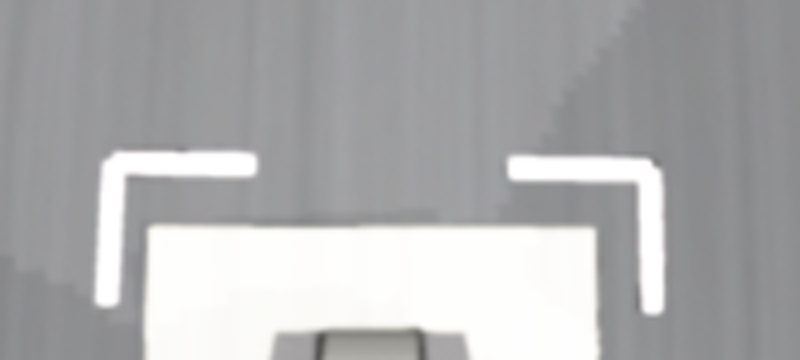

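Call:
arm_command --pt "0 0.001 0.001 0 1" --pt "-0.001 0.001 0.002 0 1" --pt "-0.001 0.001 0.003 0 1" --pt "-0.001 0.001 0.003 0 1" --pt "-0.001 0.001 0.003 0 1" --pt "-0.001 0.001 0.003 0 1" --pt "-0.001 0.001 0.003 0 1" --pt "-0.001 0.001 0.003 0 1"

```text
time: 22.27
position: [0.5786, 0.2428, 0.0815]
orientation: [[-0.045, -0.999, 0.013], [-0.999, 0.044, -0.017], [0.016, -0.014, -1.0]]
force: [-0.0, -8.7, 13.6]
gripper_width: 0.0088
```

```bash
python3 -c "
from h import *
for i in range(3):
  go([.5769,.2429,.084],4.665); print(np.round(r.sense()['moment'],2)); r.get_image('top')"
```

```text
t 22.27 pos [0.5786 0.2428 0.0815] ang 4.668 tilt z [ 0.013 -0.017 -1.   ] w 0.0088 F [-0.  -8.7 13.6] q [ 0.72  0.41 -0.3   0.03 -0.87 -0.78]
shift [ 0.0001  0.0017 -0.0025] turn 0.003
[-2.32  0.15  0.  ]
t 22.32 pos [0.5786 0.2428 0.0815] ang 4.668 tilt z [ 0.013 -0.017 -1.   ] w 0.009 F [ 0.4 -8.3 12.5] q [ 0.72  0.41 -0.3   0.03 -0.87 -0.78]
shift [ 0.0001  0.0017 -0.0025] turn 0.003
[-2.3   0.17 -0.04]
t 22.37 pos [0.5786 0.2428 0.0815] ang 4.668 tilt z [ 0.013 -0.017 -1.   ] w 0.0088 F [-0.1 -7.5 12.9] q [ 0.72  0.41 -0.3   0.03 -0.87 -0.78]
shift [ 0.      0.0017 -0.0025] turn 0.003
[-2.32  0.2  -0.08]
```

```bash
cat > edge.py <<'E'
from h import *
import sys
def meas(n):
    g=cv2.imread(f'pics/{n}.png',0).astype(float)
    def cross(p,lv=205):
        i=np.where((p[:-1]<lv)&(p[1:]>=lv))[0]; i=i[0]; return i+(lv-p[i])/(p[i+1]-p[i])
    v=[206+cross(g[206:235,u]) for u in list(range(232,256))+list(range(312,334))]
    L=[215+cross(g[y,215:260]) for y in (221,223,225)]; Rr=[350-cross(g[y,350:300:-1]) for y in (221,223,225)]
    m=[190+cross(g[190:212,u]) for u in (225,235,245,325,335,345)]
    return np.mean(v[:24]),np.mean(v[24:]),np.round(L,1),np.round(Rr,1),np.round(m,1)
if __name__=='__main__':
    snap('wrist',sys.argv[1]); go([.5769,.2429,.084],4.665)
    for n in ['w5',sys.argv[1]]: print(n,*meas(n))
E
python3 edge.py w6
```

```text
t 22.47 pos [0.5786 0.2428 0.0815] ang 4.668 tilt z [ 0.013 -0.017 -1.   ] w 0.0088 F [ 0.2 -8.7 14.1] q [ 0.72  0.41 -0.3   0.03 -0.87 -0.78]
shift [ 0.      0.0017 -0.0025] turn 0.003
w5 216.10320806833124 216.35625546952176 [226.6 226.5 226.4] [338.4 338.4 338.4] [197.5 197.7 197.4 198.7 198.7 199. ]
w6 217.50880634547275 217.58339138368464 [226.6 226.5 226.5] [337.9 338.3 338.5] [198.4 198.5 198.4 199.5 199.7 199.7]
```

Call:
arm_command --pt "0 0.001 0.001 0 1" --pt "0.001 0.001 0.002 0 1" --pt "0.001 0.001 0.003 0 1" --pt "0.001 0.001 0.004 0 1" --pt "0.001 0.001 0.004 0 1" --pt "0.001 0.001 0.004 0 1" --pt "0.001 0.001 0.004 0 1"

```text
time: 23.05
position: [0.5788, 0.2425, 0.0813]
orientation: [[-0.043, -0.999, 0.017], [-0.999, 0.043, -0.015], [0.014, -0.017, -1.0]]
force: [-8.6, -2.1, 27.1]
gripper_width: 0.0091
```

```bash
python3 edge.py w7; python3 -c "
from h import *
print(np.round(r.sense()['moment'],2))"
```

```text
t 23.1 pos [0.5788 0.2425 0.0814] ang 4.669 tilt z [ 0.017 -0.015 -1.   ] w 0.0092 F [-6.9 -2.2 26.4] q [ 0.72  0.41 -0.3   0.03 -0.86 -0.78]
shift [-0.0002  0.0019 -0.0027] turn 0.004
w5 216.10320806833124 216.35625546952176 [226.6 226.5 226.4] [338.4 338.4 338.4] [197.5 197.7 197.4 198.7 198.7 199. ]
w7 217.5423465875575 217.67493707916572 [227.2 227.  226.9] [338.8 338.8 338.6] [198.7 199.1 198.6 200.2 200.3 200.6]
[-0.32  3.42  0.01]
```

Call:
arm_command --pt "-0.0005 0 0.002 0 1" --pt "-0.0005 0 0.002 0 1" --pt "-0.0005 0 0.002 0 1" --pt "-0.0005 0 0.002 0 1" --pt "-0.0005 0 0.002 0 1" --pt "-0.0005 0 0.002 0 1"

```text
time: 23.6
position: [0.579, 0.2425, 0.0814]
orientation: [[-0.043, -0.999, 0.018], [-0.999, 0.042, -0.016], [0.015, -0.018, -1.0]]
force: [-6.0, -3.1, 18.0]
gripper_width: 0.0088
```

```bash
python3 edge.py w8; python3 -c "
from h import *
for i in range(3): print(np.round(r.sense()['moment'],2),np.round(r.sense()['force'],1)); r.get_image('top')"
```

```text
t 23.65 pos [0.579  0.2425 0.0814] ang 4.67 tilt z [ 0.018 -0.016 -1.   ] w 0.0088 F [-5.8 -3.5 18.4] q [ 0.72  0.41 -0.3   0.03 -0.86 -0.78]
shift [-0.0002  0.002  -0.0027] turn 0.005
w5 216.10320806833124 216.35625546952176 [226.6 226.5 226.4] [338.4 338.4 338.4] [197.5 197.7 197.4 198.7 198.7 199. ]
w8 217.65068178410078 217.49833946070612 [226.9 226.8 226.6] [338.5 338.5 338.5] [198.5 198.7 198.6 200.1 200.3 200.6]
[-0.95  2.67  0.1 ] [-5.8 -3.5 18.4]
[-0.95  2.68  0.14] [-6.3 -3.6 18.3]
[-0.9   2.63  0.2 ] [-6.6 -3.5 18.6]
```

Call:
arm_command --pt "-0.0005 0 0.0013 0 1" --pt "-0.0005 0 0.0013 0 1" --pt "-0.0005 0 0.0013 0 1" --pt "-0.0005 0 0.0013 0 1" --pt "-0.0005 0 0.0013 0 1" --pt "-0.0005 0 0.0013 0 1"

```text
time: 24.3
position: [0.5789, 0.2425, 0.0814]
orientation: [[-0.042, -0.999, 0.018], [-0.999, 0.042, -0.016], [0.015, -0.019, -1.0]]
force: [-4.6, -3.2, 12.7]
gripper_width: 0.009
```

```bash
python3 edge.py w9; python3 -c "
from h import *
a=snap('top','top9'); b=snap('scene','scene9')[130:260,300:480]; w=cv2.imread('pics/w9.png')[150:290,180:400]
R=lambda i,s:cv2.resize(i,s,interpolation=cv2.INTER_CUBIC)
cv2.imwrite('pics/c9.png',np.hstack([R(b,(415,300)),R(w,(385,300))])); cv2.imwrite('pics/c9.png',np.vstack([cv2.imread('pics/c9.png'),R(a[100:300,80:480],(800,300)) if 0 else cv2.copyMakeBorder(R(a[100:300,80:480],(600,300)),0,0,0,200,0)]))
for i in range(3): print(np.round(r.sense()['force'],1)); r.get_image('top')"
```

```text
t 24.35 pos [0.579  0.2426 0.0814] ang 4.67 tilt z [ 0.018 -0.016 -1.   ] w 0.009 F [-4.5 -3.2 13. ] q [ 0.72  0.41 -0.3   0.03 -0.86 -0.78]
shift [-0.0002  0.002  -0.0026] turn 0.005
w5 216.10320806833124 216.35625546952176 [226.6 226.5 226.4] [338.4 338.4 338.4] [197.5 197.7 197.4 198.7 198.7 199. ]
w9 217.65239134330167 217.534661122481 [226.9 226.8 226.6] [338.5 338.5 338.5] [198.5 198.7 198.6 200.2 200.3 200.6]
[-4.6 -3.3 12.6]
[-4.9 -3.8 13. ]
[-4.7 -3.6 13.3]
```

View pics/c9.png

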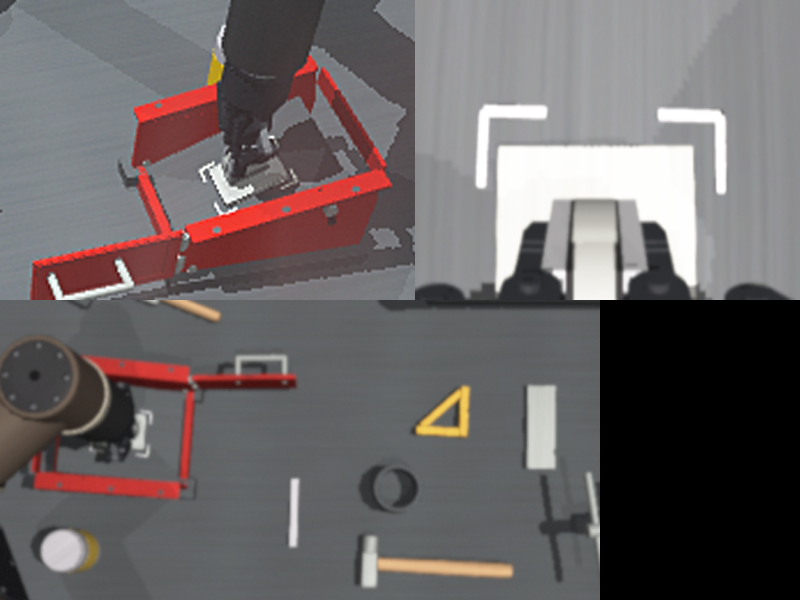

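```bash
python3 -c "
from h import *
print(r.close_job()); s=r.sense(); print(s['time'],s['position'],s['force'])"
```

```text
the job is handed in; nothing more can be done
None
the job is handed in; nothing more can be done
```

The job is handed in, at about 24.5 s of the 54 s. The lug is held on the chute floor inside the marks and the door is open; no verdict was reported.

**What I did:**
- I drew the door open by its handle to about 1.6 rad.
- I gripped the lug across its ear and tilted it by dragging its uphill edge down the slope so that it pivoted in the jaws.
- The tool had drifted about 0.05 rad sideways during the first pressing. I lifted off, corrected it and seated the lug again.
- I pressed until it stopped hard, then eased off.

**Last checks:**

| Check | Measured | Needed |
|---|---|---|
| Lug pitch (wrist camera) | about 0.48 rad; floor fitted at 0.478 | within 0.045 rad |
| Sideways tilt of the tool | about 0.02 rad | within 0.045 rad |
| Offset across the slope | about 1.3 mm | within 8 mm |
| Offset along the slope | about 1.7 mm | within 8 mm |
| Press square to the floor | about 17 N, steady | 5.2 to 30 N |
| Door | about 1.6 rad, by eye from the cameras | over 1.15 rad |

The ring, square, hammer, tin, soapstone and coupon look unmoved in the final top view.

**What disagreed or is less certain:**
- Separate fits of the floor angle ranged from 0.44 to 0.52 rad. I relied on the hard stop as well as the angle to call it flush.
- Two earlier presses looked seated but were not. The lug turned further each time I pressed again.
- About 5 N of sideways force remained at the end.
- The press briefly reached about 31 N before I eased off, below the 60 N limit.

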